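# Fit the spacer on the feed spindle and show it to the inspection camera

### The arm

A 6-joint arm with a two-finger parallel gripper is mounted at the origin on a cart in front of the work surface, level with it; the furniture and walls round the work are solid. World frame = base frame: x ahead of the robot, y to its left, z up, the work surface at z = 0. Lengths are in mm, angles in rad, forces in N, time in s.
With the tool pointing down it reaches from about 275 to 975 mm from the base axis. Payload 8.4 kg.
Tool frame: the origin (TCP) lies between the finger pads; the fingertips stand 25 mm ahead of it and the grasp point (between the pads) lies 6 mm ahead of it (robot.tip_reach is the distance from the TCP to the fingertips, in mm); z points along the fingers, y is the line along which they close (so a half turn about z gives the same grasp; the last joint's range is limited). The gripper opens to 92 mm and grips with 3 to 60 N. Pads are 20 mm wide; open, the fingers measure 128 mm over their backs; the gripper's body (75 mm by 189 mm) begins 69 mm behind the grasp point.
Start: joints at [1.172, 0.353, 1.633, -0, 1.155, -0.002], TCP at [241.542, 576.442, 239.583] pointing down, gripper open.
Joint ranges: [-2.63, 2.63], [-0.92, 2.1], [0.06, 2.66], [-1.3, 4.44], [0, 2.69], [-3.02, 3.02]. Speed limits (rad/s): [2.22, 2.22, 2.79, 3.14, 3.14, 3.14].

### API

Orientations are given as a rotation vector (axis times angle).
In Python, from bench import robot, eyes gives the robot as it stands.
- The arm moves only by the tool play_rows, never from a script. Its argument "rows" is one flat list of numbers, 5 for each row, row after row: the finger opening in cm, from 0 to 9.19, then the shift along the world's x, y, z in cm, then the turn about the world's z in rad. In form: [claw, dx, dy, dz, spin, claw, dx, dy, dz, spin, ...]. A call has exactly 10 rows; each row shifts and turns the commanded pose from where the row before left it; what a row does not reach is not made up. A row lasts 1/8 s, in which the tool goes at most 62.5 mm and 10.7 degrees, less where a joint would pass 70% of its speed; a pose out of reach is approached as far as the arm can. A call with a gripper value outside its range is refused whole. The fingers move at their own pace and stop on an object; "force" is the grip in N (left out, the last holds). Time passes only in rows, so rows that do not move let the fingers close, or fill a call up. It gives the time, the measured TCP pose, the force, the opening and the grip force at its end, in the units of the state.
- robot.sense(): the state, without advancing time (a new reading comes with each control period).
- eyes.get_image(name): name is "side" or "top" or "wrist"; returns a dict with "image" (384x512x3 uint8, red, green, blue), "mtx" (3x3 intrinsics, pixels), "R" (3x3) and "t" (3): a world point X has camera coordinates R X + t. Camera axes: x right, y down, z forward; pixel columns grow to the right and rows downward; lengths in mm; the calibration is good to about 2 mm. A picture is of the moment at which its call begins. There is no depth.
- robot.hand_in(): hands the job in; it is judged then, once.
The state is a dict: "clock": time; "joints": joint angles; "qd": joint speeds; "joint_efforts": joint torques, N m; "eef_pos": TCP position; "eef_rot": TCP orientation; "wrist_force": force on the tool from outside, world axes, zero at the start; "ft_torque": the same for the moment, N m; "finger_gap": finger opening in mm; "gripper_force": force on a finger pad.
Only numpy, scipy, OpenCV 4.12 (cv2) and the standard library are available. Lean on these libraries where they do the work, as an engineer would, in place of code of your own. Each camera call takes 0.05 s, during which the arm holds its last target. There are 200 camera calls.

### The job

Slide the brass spacer ring over the hexagon end of the steel spindle standing in the aluminium block, lowering it all the way onto the spindle's shoulder without letting it drop, and let it go. Then pull the spindle out of the block and hold it up to the inspection camera for its keyway check: upright, spacer still home on the shoulder, with the red paint mark on the shoulder's rim facing squarely into the lens, on the lens axis and 100 mm in front of the lens. Finish holding it still there; do not touch the camera or disturb the other things on the bench.

Things in the scene. Friction and masses are not known exactly. Their poses are not given: they have to be found in the camera images.
- spacer: brass spacer ring lying flat on the bench: outside diameter 42 mm, bore 27 mm right through, 22 mm tall, 0.09 kg; origin at the centre of its underside, z up its axis; both ends alike. It fits the 24 mm seat loosely
- spindle: steel spindle, 88 mm long, 0.32 kg give or take a third, standing loose in the block's centre bore. Origin at the centre of its lower end, z up its axis; red mark and keyway on its +x side. Journal 24 mm diameter, z 0 to 32 mm, in the bore; flange 54 mm diameter, z 32 to 40 mm, rests on the block. It can turn in the bore; its +x starts within 75 degrees of straight ahead of the robot
- shoulder (a point): centre of the flange's upper face, 40 mm up the spindle: the spacer's underside belongs here. Above it the spacer seat, 24 mm diameter, 20 mm tall, then a 4 mm taper to the hexagon. With the spacer home its top is 62 mm up the spindle
- hexagon (a point): middle of the spindle's hexagon end, on the axis 76 mm up the spindle. Hexagon 16 mm across flats, 18.5 mm over corners, 24 mm tall (64 to 88 mm up); one pair of flats faces the spindle's +y and -y, the others stand at 60 degrees to it. It stays free to grip above the spacer
- red_mark (a point): centre of the red paint mark on the rim of the spindle's shoulder flange, at x 27, y 0, z 36 mm in the spindle's frame; mark 7 mm wide, with a red stripe running in from it across the flange's upper face too
- holder: aluminium assembly block fixed to the bench, 80 mm (its x) by 130 mm (its y), 42 mm high; origin at the centre of its underside. Centre bore 25.5 mm diameter, 34 mm deep, holds the spindle with 0.75 mm play all round, spindle origin 10 mm above the bench; two smaller empty bores 44 mm either side along y; screw heads at the corners 3 mm high
- inspection_camera: blue-bodied inspection camera with black lens and LED ring light (62 mm diameter) on a column stand, fixed to the bench; origin at the centre of its foot's underside on the bench; the lens looks level along its own -x, lens axis 190 mm above the bench; the stand's column, 45 mm behind the origin, is 250 mm high
- lens (a point): centre of the lens front, 70 mm ahead (-x) of the camera's origin, 190 mm above the bench
- focus (a point): focus point where the red mark must be shown: on the lens axis, 100 mm in front of the lens front, 190 mm above the bench
- nozzle_nut: brass nozzle nut, solid (no through bore), hexagon foot 30 x 34 mm, 29 mm high, standing on the bench; origin at the centre of its underside; bystander
- caliper: digital caliper lying flat, 232 mm long (its y), 67 mm wide, 15 mm high; origin at its middle on the bench; bystander
- tape_measure: yellow pocket tape measure standing on the bench, 37 x 84 mm, 66 mm high; origin at its middle on the bench; bystander
- cutting_head: silver cutting head standing on its flange, 36 mm diameter, 98 mm high; origin at the centre of its underside; bystander
- driver_blue: blue screwdriver lying flat, 169 mm long (its y), 24 mm high; origin at its middle on the bench; bystander
- marker_red: red paint marker lying flat, 131 mm long (its y), 15 mm thick; origin at its middle on the bench; bystander
Not all that is in view belongs to the job. Leave any pink or turquoise look-alike of the spindle alone.

How it is judged:
By the outcome, as a careful person would: the job done as asked, in the order asked, and still so for the second after the job is handed in, while the arm keeps its last pose, push and grip.
It also fails if it takes over 51 s, if anything falls off the work surface, if the arm or the gripper's body presses on something with over 40 N, if the wrist force passes 120 N, or if a joint passes its speed limit or range.

## Working session

There is one attempt and no reset: what is moved stays moved. The work goes in short steps, Python scripts to look and compute and a tool call to move; the robot and the scene stay as the last step left them, time stands still between calls to the robot, and variables do not carry over. Pictures are saved under pics/ and viewed, at most 10 in all, crops included, and the job is handed in when it is done.

Besides the shell and the picture viewer there is one more tool, called after ">>>" in YAML: its name, and indented under it one key for each argument. play_rows: Moves the arm, as the interface text tells. Its arguments: {"type":"object","properties":{"rows":{"type":"array"},"force":{"type":"number"}},"required":["rows"]}

```bash
mkdir -p pics; ls
cat > h.py <<'E'
from bench import robot, eyes
import numpy as np, cv2
def snap(n,fn=None):
    d=eyes.get_image(n); 
    if fn: cv2.imwrite('pics/'+fn,cv2.cvtColor(d['image'],cv2.COLOR_RGB2BGR))
    return d
def ray(d,u,v,z):
    M=np.array(d['mtx']);R=np.array(d['R']);t=np.array(d['t']).ravel()
    c=-R.T@t; r=R.T@np.linalg.inv(M)@np.array([u,v,1.])
    return c+r*(z-c[2])/r[2]
def proj(d,X):
    p=np.array(d['mtx'])@(np.array(d['R'])@np.array(X,float)+np.array(d['t']).ravel()); return p[:2]/p[2]
E
python3 - <<'E'
from h import *
import pickle
D={n:snap(n) for n in('top','side')}
pickle.dump(D,open('d0.pkl','wb'))
a=np.vstack([D['top']['image'],D['side']['image']])
for n in D:
    cv2.imwrite(f'pics/{n}0.png',cv2.resize(cv2.cvtColor(D[n]['image'],cv2.COLOR_RGB2BGR),(800,600),interpolation=cv2.INTER_CUBIC))
    print(n,(-np.array(D[n]['R']).T@np.array(D[n]['t']).ravel()).round())
s=robot.sense();print(s['eef_pos'],s['eef_rot'],s['clock'])
E
```

```text
pics
top [ 401.  161. 1384.]
side [ 384. 1296.  809.]
[241.3612355  576.07581786 238.94146201] [-6.19040264e-01 -3.07975252e+00  1.92685230e-03] 0.1
```

View pics/top0.png

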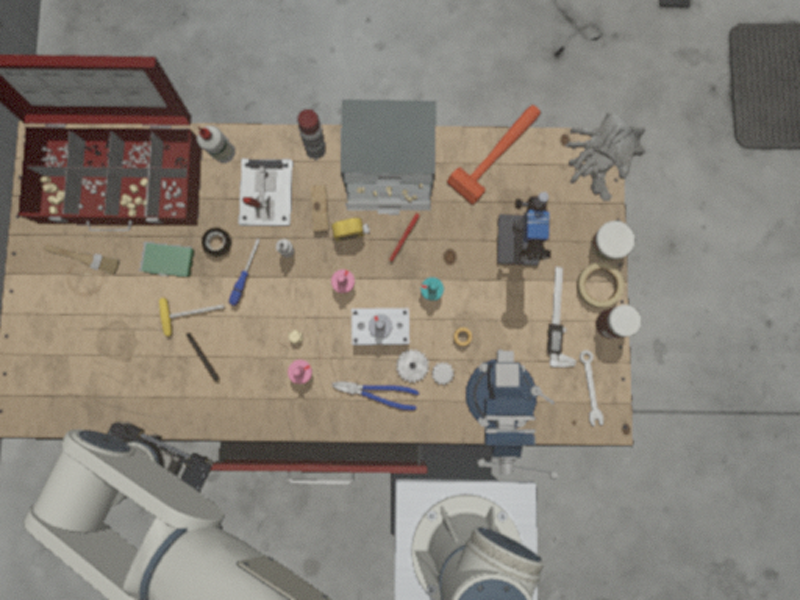

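View pics/side0.png

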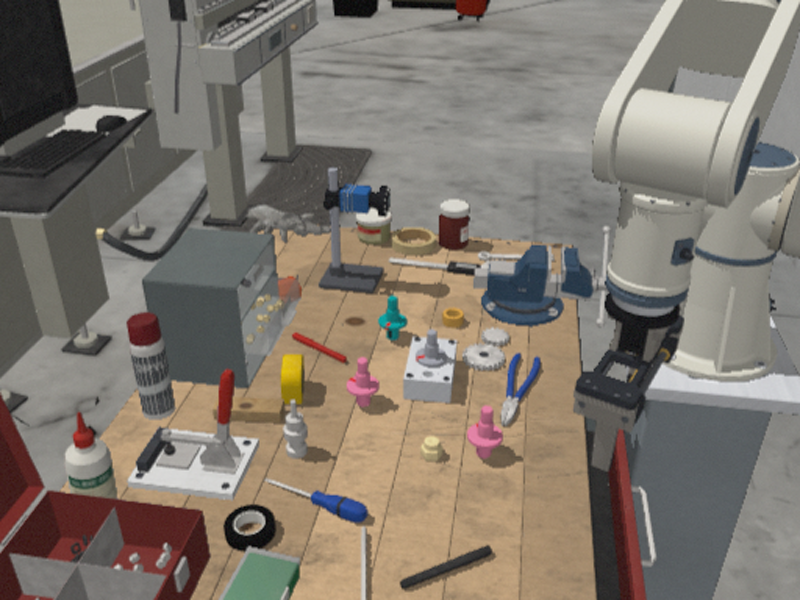

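Top (800-scale) shows: the brass ring at (463,337), which could be confused with the tan roll (600,285), black tape (215,242) or nozzle nut (295,338). The steel spindle is in the block at (380,324), with look-alikes in pink at (343,281) and (300,372) and turquoise at (432,290). The inspection camera is at (535,225). I choose the ring at (463,337) and the grey spindle in the block, and will check both in a close crop.

Run:
```python
from h import *
import pickle
D=pickle.load(open('d0.pkl','rb'));d=D['top'];s=D['side']
k=1.5625
for n,u,v,z in [('ring',463,337,11),('spindle flange',380,324,48),('foot',514,240,10),('cam',537,222,200)]:
    print(n,ray(d,u/k,v/k,z).round(1))
for n,u,v,z in [('ring',453,316,11),('foot',350,277,5),('lens',385,197,190)]:
    print('side',n,ray(s,u/k,v/k,z).round(1))
b=lambda im,y,x,h,w,f:cv2.resize(cv2.cvtColor(im[y:y+h,x:x+w],cv2.COLOR_RGB2BGR),None,fx=f,fy=f,interpolation=cv2.INTER_CUBIC)
A=b(d['image'],110,210,125,160,5) # top block+camera
B=b(s['image'],100,200,140,160,5)
cv2.imwrite('pics/c1.png',A[:600]);
C=np.hstack([b(d['image'],120,300,60,80,5),b(s['image'],95,190,120,80,5)[:300]])
cv2.imwrite('pics/c2.png',b(s['image'],100,190,120,160,5))
```

```text
ring [478.8   7.5  11. ]
spindle flange [504.  199.4  48. ]
foot [ 709.9 -113.7   10. ]
cam [ 705.2 -123.2  200. ]
side ring [479.3   2.4  11. ]
side foot [ 714.6 -128.1    5. ]
side lens [ 640.5 -142.4  190. ]
```

View pics/c1.png

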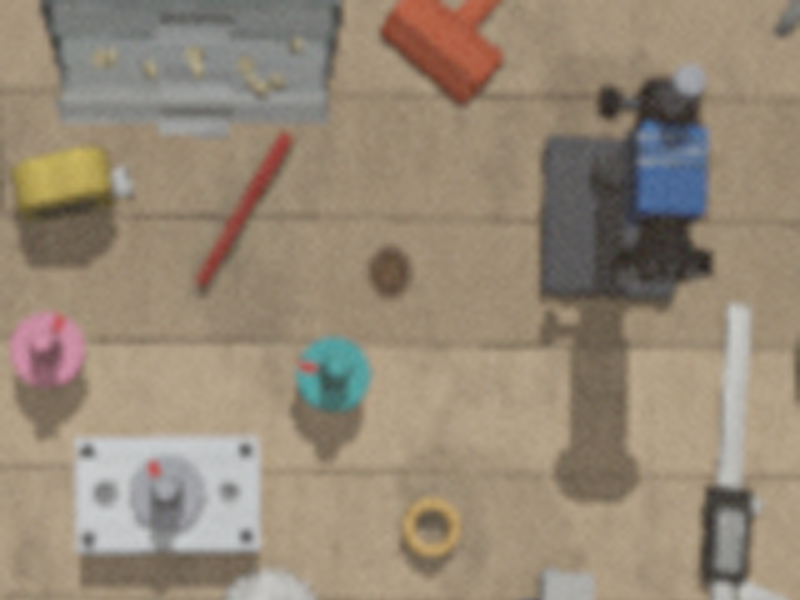

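View pics/c2.png

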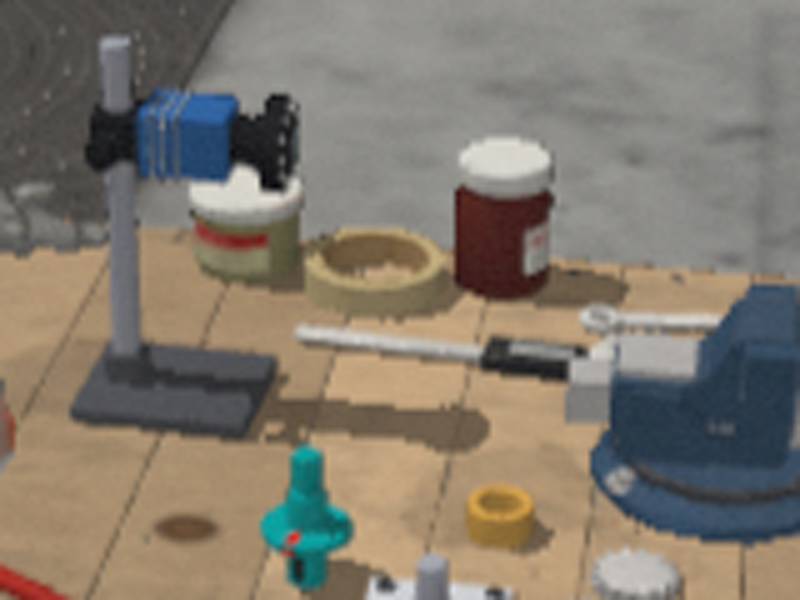

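The crops confirm it. The steel spindle stands in the block at top-crop (168,494), with its red mark at (153,468), about 30° left of straight ahead. The brass ring is at (432,527), and the camera lens faces -x. I'll move above them for a close look.

>>> play_rows:
  rows: [9.1, 2, -4.5, 1, 0.04, 9.1, 2, -4.5, 1, 0.04, 9.1, 2, -4.5, 1, 0.04, 9.1, 2, -4.5, 1, 0.04, 9.1, 2, -4.5, 1, 0.04, 9.1, 2, -4.5, 1, 0.04, 9.1, 2, -4.5, 0, 0.04, 9.1, 2, -4.5, 0, 0.04, 9.1, 2, -4.5, 0, 0.04, 9.1, 2, -4.5, 0, 0.04]

```text
clock: 1.35
eef_pos: [441.8, 124.9, 299.5]
eef_rot: [0.007, -3.142, -0.0]
wrist_force: [-0.1, 0.6, -0.7]
finger_gap: 91.1
gripper_force: 0.0
```

Run:
```python
from h import *
import pickle
w=snap('wrist'); pickle.dump(w,open('w1.pkl','wb'))
R=np.array(w['R']);print((-R.T@np.array(w['t']).ravel()).round(),R.round(2).tolist(),robot.tip_reach)
for X in ([504,199,50],[479,5,22]): print(proj(w,X))
cv2.imwrite('pics/w1.png',cv2.resize(cv2.cvtColor(w['image'],cv2.COLOR_RGB2BGR),(800,600),interpolation=cv2.INTER_CUBIC))
D=pickle.load(open('d0.pkl','rb'));d=D['top'];s=D['side'];k=1.5625
from scipy.optimize import least_squares
def tri(a,b): # top crop px, side crop px
    a=np.array(a)/5+[210,110];b=np.array(b)/5+[190,100]
    r=least_squares(lambda X:np.r_[proj(d,X)-a,proj(s,X)-b],[700,-120,150]);return r.x.round(1),round(r.cost,2)
print('coltop',tri((690,80),(116,40)))
for y in (137,298):print('footL',ray(d,210+545/5,110+y/5,12).round(1))
print('footR',ray(d,210+675/5,110+298/5,12).round(1))
for z in(190,205,221):print('ringends',z,ray(d,210+612/5,110+262/5,z).round(1),ray(d,210+712/5,110+262/5,z).round(1))
print('vise jaw tops',[ray(d,u/k,v/k,110).round() for u,v in((495,352),(522,352),(495,387))],'disc',ray(d,468/k,393/k,20).round())
print('vise jaw z', [ (z,ray(s,190+565/5,100+365/5,z).round()) for z in(60,90,120)])
```

```text
[376. 124. 445.] [[-0.0, 1.0, -0.0], [0.97, 0.0, 0.24], [0.24, 0.0, -0.97]] 25.0
[312.21335685 213.84913895]
[182.5187383  191.89622931]
coltop (array([ 742.8, -125.4,  249.9]), np.float64(0.02))
footL [770.3 -77.   12. ]
footL [649. -76.  12.]
footR [ 650.2 -171.6   12. ]
ringends 190 [640.7 -88.4 190. ] [ 641.5 -152.5  190. ]
ringends 205 [637.7 -85.3 205. ] [ 638.4 -148.6  205. ]
ringends 221 [634.5 -81.9 221. ] [ 635.2 -144.4  221. ]
vise jaw tops [array([442., -50., 110.]), array([ 442., -108.,  110.]), array([367., -49., 110.])] disc [351.  -3.  20.]
vise jaw z [(60, array([ 450., -102.,   60.])), (90, array([447., -46.,  90.])), (120, array([445.,  10., 120.]))]
```

View pics/w1.png

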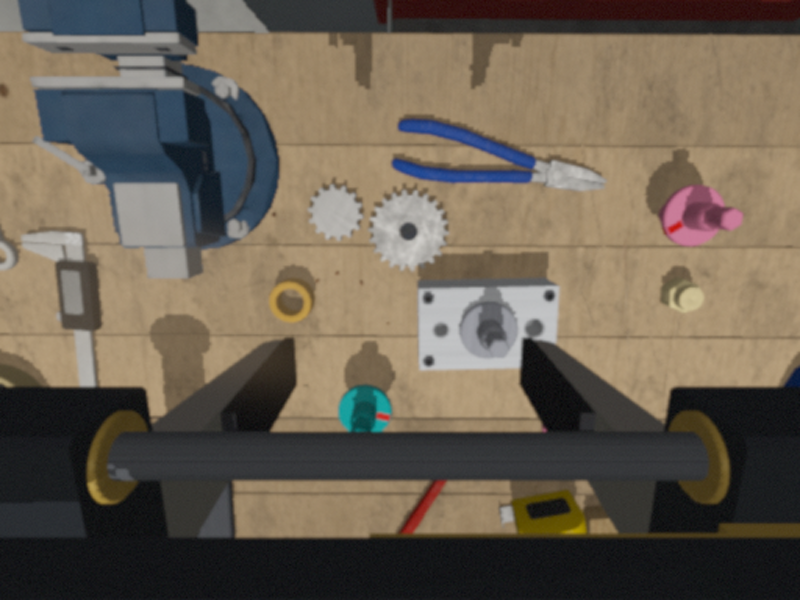

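The wrist view shows the ring at (291,301), the flange at (488,331) and the turquoise look-alike at (365,410). The vise is to the left of the ring and the gears are at (335,212) and (408,230). The mark is hidden behind the hexagon.

Run:
```python
from h import *
import pickle
w=pickle.load(open('w1.pkl','rb'));k=1.5625
D=pickle.load(open('d0.pkl','rb'));d=D['top']
def blob(im,x,y,r):
    h=cv2.cvtColor(im,cv2.COLOR_RGB2HSV)
    m=((h[...,0]>14)&(h[...,0]<28)&(h[...,1]>140)).astype(np.uint8)
    m2=np.zeros_like(m);m2[y-r:y+r,x-r:x+r]=m[y-r:y+r,x-r:x+r]
    p=np.argwhere(m2);(c,rad)=cv2.minEnclosingCircle(p[:,::-1].astype(np.float32));return c,rad,len(p)
for n,dd,x,y in(('w',w,186,192),('t',d,296,216)):
    c,r,N=blob(dd['image'],x,y,22);print(n,c,r,N,ray(dd,*c,11).round(1),ray(dd,*c,22).round(1))
for n,u,v,z in [('flange',488,331,50),('gear',335,212,8),('gearR',363,212,8),('gear2',408,230,8),('turq flange',365,410,48),('turq',385,440,48)]: print(n,ray(w,u/k,v/k,z).round(1))
print('block corners',[ray(w,u/k,v/k,42).round(1) for u,v in((418,288),(558,288),(418,369))])
print('flange top',ray(d,210+168/5,110+494/5,50).round(1),'mark',ray(d,210+153/5,110+468/5,50).round(1))
```

```text
w (185.92857360839844, 192.3095245361328) 13.345542907714844 312 [482.3   7.2  11. ] [479.6  10.2  22. ]
t (0.0, 0.0) 0.0 0 [1302.  1155.9   11. ] [1294.7 1147.9   22. ]
flange [500.9 199.   50. ]
gear [395.3  54.2   8. ]
gearR [395.1  81.1   8. ]
gear2 [412.1 124.5   8. ]
turq flange [582.7  83.4  48. ]
turq [615.2 102.7  48. ]
block corners [array([462.3, 133.9,  42. ]), array([461.6, 263.2,  42. ]), array([542.2, 134.8,  42. ])]
flange top [498.7 197.9  50. ] mark [517.  208.7  50. ]
```

>>> play_rows:
  rows: [8, 0.4, -1.2, -1, -0.157, 8, 0.4, -1.2, -1, -0.157, 8, 0.4, -1.2, -1, -0.157, 8, 0.4, -1.2, -1, -0.157, 8, 0.4, -1.2, -1, -0.157, 8, 0.4, -1.2, -1, -0.157, 8, 0.4, -1.2, -2, -0.157, 8, 0.4, -1.2, -2, -0.157, 8, 0.4, -1.2, -2, -0.157, 8, 0.3, -0.9, -2, -0.157]

```text
clock: 2.65
eef_pos: [480.5, 9.0, 158.8]
eef_rot: [-2.223, -2.22, 0.0]
wrist_force: [0.6, 0.4, -0.1]
finger_gap: 80.1
gripper_force: 0.0
```

```bash
cat >> h.py <<'E'
def ring(dd,z,rmin=0):
    h=cv2.cvtColor(dd['image'],cv2.COLOR_RGB2HSV)
    m=((h[...,0]>14)&(h[...,0]<28)&(h[...,1]>140)).astype(np.uint8)
    n,l,s,c=cv2.connectedComponentsWithStats(m); i=1+np.argmax(s[1:,4])
    (c,r)=cv2.minEnclosingCircle(np.argwhere(l==i)[:,::-1].astype(np.float32));return c,r,s[i],ray(dd,*c,z).round(1)
E
python3 - <<'E'
from h import *
w=snap('wrist','w2.png'); print(ring(w,11)); s=robot.sense();print(s['eef_pos'],proj(w,s['eef_pos']*[1,1,0]+[0,0,11]))
E
```

```text
((95.5, 292.5), 30.992033004760742, array([ 78, 263,  35,  60, 968], dtype=int32), array([ 289.6, -115.9,   11. ]))
[479.41600392   8.38730395 156.61166135] [259.28720045 187.55606841]
```

View pics/w2.png

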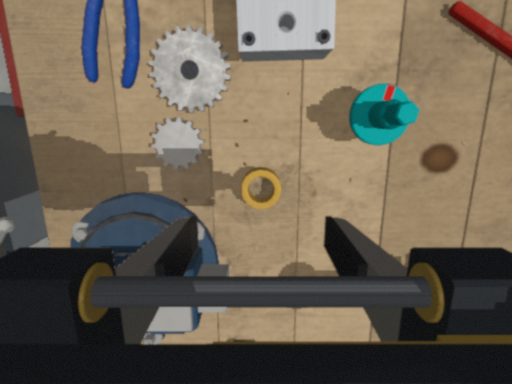

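Ring at (261,188), right where the tool projects (259,188). I'm going down.

>>> play_rows:
  rows: [7, 0.05, -0.05, -1.5, 0, 7, 0, 0, -1.5, 0, 7, 0, 0, -1.5, 0, 7, 0, 0, -1.5, 0, 7, 0, 0, -1.5, 0, 7, 0, 0, -1.5, 0, 7, 0, 0, -1.5, 0, 7, 0, 0, -1.2, 0, 7, 0, 0, 0, 0, 7, 0, 0, 0, 0]

```text
clock: 3.95
eef_pos: [481.3, 8.9, 42.8]
eef_rot: [2.217, 2.226, 0.0]
wrist_force: [-0.2, -0.8, -0.3]
finger_gap: 70.1
gripper_force: 0.0
```

>>> play_rows:
  rows: [7, 0, -0.15, -0.7, 0, 7, 0, 0, -0.75, 0, 7, 0, 0, 0, 0, 3.5, 0, 0, 0, 0, 3.5, 0, 0, 0, 0, 3.5, 0, 0, 0, 0, 3.5, 0, 0, 0, 0, 3.5, 0, 0, 0, 0, 3.5, 0, 0, 0, 0, 3.5, 0, 0, 0, 0]
  force: 15

```text
clock: 5.2
eef_pos: [481.1, 7.4, 28.2]
eef_rot: [2.217, 2.226, 0.0]
wrist_force: [-0.7, -0.3, 4.2]
finger_gap: 42.3
gripper_force: 15.0
```

>>> play_rows:
  rows: [3.5, 0, 0, 1, 0, 3.5, 0, 0, 3, 0, 3.5, 0, 0, 4, 0, 3.5, 0, 0, 4, 0, 3.5, 0, 1.1, 1, 0, 3.5, 0.5, 4, 0, 0, 3.5, 0.5, 4, 0, 0, 3.5, 0.5, 4, 0, 0, 3.5, 0.4, 4, 0, 0, 3.5, 0.2, 2, 0, 0]

```text
clock: 6.45
eef_pos: [501.4, 200.4, 157.1]
eef_rot: [-2.215, -2.227, 0.002]
wrist_force: [-1.0, -1.0, -2.1]
finger_gap: 41.6
gripper_force: 15.0
```

Run:
```python
from h import *
import pickle
w=snap('wrist'); d=snap('top'); pickle.dump((w,d,snap('side')),open('w3.pkl','wb')); s=robot.sense();print(s['eef_pos'],s['finger_gap'])
p=s['eef_pos']
for z in (50,98):print(z,proj(w,[502,198.5,z]))
print('ring bottom/top',proj(w,p-[0,0,28]),proj(w,p-[0,0,6]))
b=lambda im,y,x,h,w,f:cv2.resize(cv2.cvtColor(im[y:y+h,x:x+w],cv2.COLOR_RGB2BGR),(w*f,h*f),interpolation=cv2.INTER_CUBIC)
cv2.imwrite('pics/w3.png',b(w['image'],60,120,264,290,2))
```

```text
[501.43287011 198.82922659 157.37534857] 42.00392601605524
50 [261.01664053 198.68856387]
98 [260.99197536 215.21493931]
ring bottom/top [260.09407652 230.04312866] [259.9583933  244.13224532]
```

View pics/w3.png

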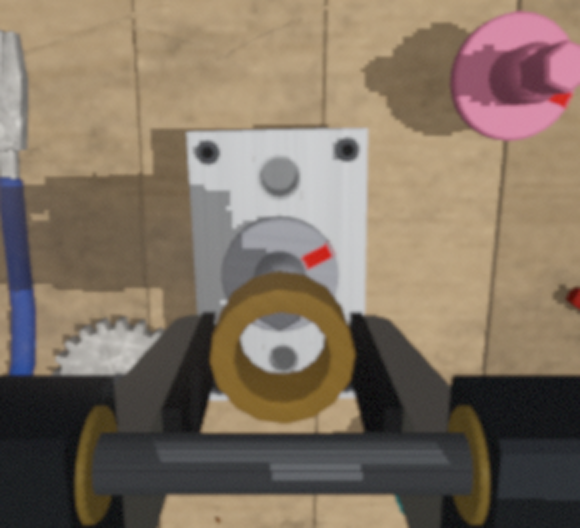

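The ring is held over the spindle. Flange centre is at crop (280,274), ring at (283,349), and the red stripe at (318,257). I'll fit the offsets with projected circles.

```bash
cat >> h.py <<'E'
from scipy.optimize import least_squares
def circ(c,r,n=180):
    a=np.linspace(0,2*np.pi,n);return np.c_[c[0]+r*np.cos(a),c[1]+r*np.sin(a),np.full(n,c[2])]
def ext(d,P):
    q=np.array([proj(d,X) for X in P]);return np.array([q[:,0].min(),q[:,0].max(),q[:,1].min(),q[:,1].max()])
E
python3 - <<'E'
from h import *
import pickle
w,d,s=pickle.load(open('w3.pkl','rb'))
h=cv2.cvtColor(w['image'],cv2.COLOR_RGB2HSV)
m=((h[...,0]>12)&(h[...,0]<28)&(h[...,1]>120)).astype(np.uint8)
n,l,S,c=cv2.connectedComponentsWithStats(m)
i=[i for i in range(1,n) if S[i,0]>200 and S[i,0]<260 and S[i,4]>500][0]
x,y,ww,hh,_=S[i];obs=np.array([x-.5,x+ww-.5,y-.5,y+hh-.5]);print(obs)
p=np.array([501.4,199.5,157.2])
for free in (2,3):
    f=lambda v:ext(w,np.r_[circ([v[0],v[1],p[2]-28+(v[2] if len(v)>2 else 0)],21),circ([v[0],v[1],p[2]-6+(v[2] if len(v)>2 else 0)],21)])-obs
    r=least_squares(f,[501,200,0][:free]);print('ring',r.x,r.fun)
ob=np.array([222,338,217])/2+[120,120,60]
r=least_squares(lambda v:ext(w,circ([v[0],v[1],50],27))[:3]-ob,[501,200]);print('flange',r.x,r.fun)
red=((h[...,0]<8)|(h[...,0]>172))&(h[...,1]>140)
q=np.argwhere(red[160:215,240:310])[:,::-1]+[240,160];print(len(q),q.mean(0))
P=np.array([ray(w,*k,50)[:2] for k in q]);mu=P.mean(0)-r.x;print('stripe',mu,np.linalg.norm(mu),np.degrees(np.arctan2(mu[1],mu[0])),'axis',np.degrees(np.arctan2(*np.linalg.svd(P-P.mean(0))[2][0][::-1])))
E
```

```text
[223.5 298.5 196.5 271.5]
ring [502.00857265 201.32854111] [ 0.60966874 -0.60976097 -1.79405122  1.75958742]
ring [502.01391415 200.33910493  -2.44856402] [ 1.19355971 -1.19302369 -1.23138825  1.15455484]
flange [501.06166508 199.36027772] [-0.51566687  0.51535473  0.02502663]
81 [278.13580247 188.14814815]
stripe [16.40710819  9.13468665] 18.778596845887524 29.106951243331142 axis -151.07572619069632
```

>>> play_rows:
  rows: [3.5, -0.1, -0.15, -0.5, 0, 3.5, 0, 0, -0.7, 0, 3.5, 0, 0, -0.7, 0, 3.5, 0, 0, -0.7, 0, 3.5, 0, 0, -0.7, 0, 3.5, 0, 0, -0.7, 0, 3.5, 0, 0, -0.6, 0, 3.5, 0, 0, -0.4, 0, 3.5, 0, 0, -0.3, 0, 3.5, 0, 0, 0, 0]

```text
clock: 7.85
eef_pos: [501.0, 196.9, 104.9]
eef_rot: [-2.217, -2.226, 0.0]
wrist_force: [-0.2, -0.9, -1.1]
finger_gap: 41.8
gripper_force: 15.0
```

Run:
```python
from h import *
w=snap('wrist'); s=robot.sense();print(s['eef_pos'],s['finger_gap'],s['wrist_force'].round(1) if hasattr(s['wrist_force'],'round') else s['wrist_force'])
b=lambda im,y,x,h,w,f:cv2.resize(cv2.cvtColor(im[y:y+h,x:x+w],cv2.COLOR_RGB2BGR),(w*f,h*f),interpolation=cv2.INTER_CUBIC)
cv2.imwrite('pics/w4.png',b(w['image'],160,190,140,150,4))
```

```text
[501.07764839 196.977703   105.12799654] 41.71428366750425 [ 0.5  0.6 -0.4]
```

View pics/w4.png

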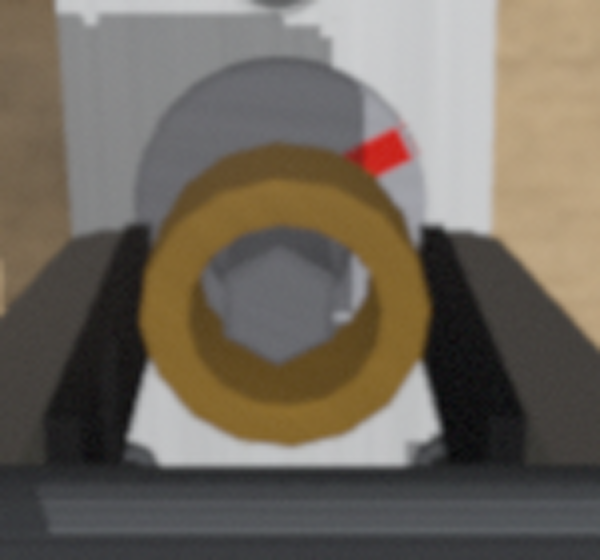

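Ring top and hexagon top are now at nearly the same height. The hexagon centre is at (279,304) and the ring face centre at (286,311), so about 1 mm in -x and 1 mm in +y.

>>> play_rows:
  rows: [3.5, -0.09, 0.1, 0, 0, 3.5, 0, 0, 0, 0, 3.5, 0, 0, -0.3, 0, 3.5, 0, 0, -0.3, 0, 3.5, 0, 0, -0.3, 0, 3.5, 0, 0, -0.3, 0, 3.5, 0, 0, -0.3, 0, 3.5, 0, 0, -0.3, 0, 3.5, 0, 0, -0.2, 0, 3.5, 0, 0, 0, 0]

```text
clock: 9.15
eef_pos: [500.0, 197.9, 84.9]
eef_rot: [-2.217, -2.226, 0.0]
wrist_force: [1.0, 0.1, -1.5]
finger_gap: 41.8
gripper_force: 15.0
```

>>> play_rows:
  rows: [3.5, 0, 0, -0.1, 0, 3.5, 0, 0, -0.1, 0, 3.5, 0, 0, -0.1, 0, 3.5, 0, 0, -0.1, 0, 3.5, 0, 0, -0.08, 0, 3.5, 0, 0, -0.06, 0, 3.5, 0, 0, -0.06, 0, 3.5, 0, 0, -0.04, 0, 3.5, 0, 0, 0, 0, 3.5, 0, 0, 0, 0]

```text
clock: 10.4
eef_pos: [500.1, 198.0, 78.7]
eef_rot: [2.217, 2.226, 0.0]
wrist_force: [-0.2, -0.0, -1.3]
finger_gap: 42.1
gripper_force: 15.0
```

>>> play_rows:
  rows: [3.5, 0, 0, -0.03, 0, 3.5, 0, 0, 0, 0, 3.5, 0, 0, -0.03, 0, 3.5, 0, 0, 0, 0, 3.5, 0, 0, -0.03, 0, 3.5, 0, 0, 0, 0, 3.5, 0, 0, -0.02, 0, 3.5, 0, 0, 0, 0, 3.5, 0, 0, 0, 0, 3.5, 0, 0, 0, 0]

```text
clock: 11.65
eef_pos: [500.2, 198.0, 78.2]
eef_rot: [2.217, 2.226, 0.0]
wrist_force: [-1.7, -1.7, 7.0]
finger_gap: 42.0
gripper_force: 15.0
```

Contact at the shoulder height (7 N). I'll release and rise.

>>> play_rows:
  rows: [6, 0, 0, 0, 0, 6, 0, 0, 0, 0, 6, 0, 0, 0, 0, 6, 0, 0, 0.3, 0, 6, 0, 0, 0.7, 0, 6, 0, 0, 1, 0, 6, 0, 0, 1.2, 0, 6, 0, 0, 1.5, 0, 6, 0, 0, 1.5, 0, 6, 0, 0, 0, 0]

```text
clock: 12.9
eef_pos: [501.1, 198.3, 141.2]
eef_rot: [2.216, 2.225, 0.004]
wrist_force: [-0.4, -0.5, 0.1]
finger_gap: 60.4
gripper_force: 0.0
```

Run:
```python
from h import *
import pickle
w=snap('wrist'); s=robot.sense();print(s['eef_pos'],s['finger_gap'],proj(w,[500,199,98]),proj(w,[500,199,50]),proj(w,[500,199,72]))
pickle.dump(w,open('w5.pkl','wb'))
b=lambda im,y,x,h,w,f:cv2.resize(cv2.cvtColor(im[y:y+h,x:x+w],cv2.COLOR_RGB2BGR),(w*f,h*f),interpolation=cv2.INTER_CUBIC)
cv2.imwrite('pics/w5.png',b(w['image'],140,190,140,150,4))
```

```text
[500.54093524 198.07673625 140.35422609] 60.022713180367745 [258.2949381  218.91770966] [258.61561994 200.68016114] [258.48519103 208.09780426]
```

View pics/w5.png

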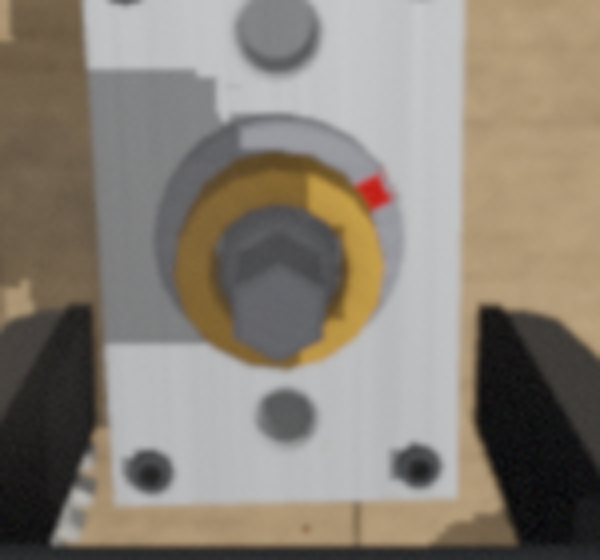

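The spacer is home and released. The hexagon has corners at ±y, with its top face centred near (279,306), so a flat pair already faces the fingers. Next is gripping the hexagon just above the spacer.

>>> play_rows:
  rows: [5, 0.03, 0.15, -0.8, 0, 4, 0, 0, -1, 0, 4, 0, 0, -1, 0, 4, 0, 0, -0.8, 0, 4, 0, 0, -0.4, 0, 4, 0, 0, 0, 0, 1.2, 0, 0, 0, 0, 1.2, 0, 0, 0, 0, 1.2, 0, 0, 0, 0, 1.2, 0, 0, 0, 0]
  force: 30

```text
clock: 14.2
eef_pos: [500.5, 199.5, 99.8]
eef_rot: [2.217, 2.226, 0.0]
wrist_force: [-1.0, -0.4, 2.9]
finger_gap: 15.6
gripper_force: 30.0
```

>>> play_rows:
  rows: [1.2, 0, 0, 0, 0, 1.2, 0, 0, 0, 0, 1.2, 0, 0, 0, 0, 1.2, 0, 0, 0, 0, 1.2, 0, 0, 0, 0, 1.2, 0, 0, 0, 0, 1.2, 0, 0, 0, 0, 1.2, 0, 0, 0, 0, 1.2, 0, 0, 0, 0, 1.2, 0, 0, 0, 0]
  force: 45

```text
clock: 15.45
eef_pos: [500.5, 199.5, 99.8]
eef_rot: [2.217, 2.226, 0.0]
wrist_force: [-1.9, -0.5, 5.3]
finger_gap: 15.3
gripper_force: 45.0
```

Gripped across the flats (gap about 16). Lifting straight up.

>>> play_rows:
  rows: [1.2, 0, 0, 0.3, 0, 1.2, 0, 0, 0.6, 0, 1.2, 0, 0, 1, 0, 1.2, 0, 0, 1.4, 0, 1.2, 0, 0, 1.8, 0, 1.2, 0, 0, 2.2, 0, 1.2, 0, 0, 2.2, 0, 1.2, 0, 0, 2, 0, 1.2, 0, 0, 1.6, 0, 1.2, 0, 0, 1.3, 0]

```text
clock: 16.7
eef_pos: [500.5, 199.4, 244.8]
eef_rot: [2.217, 2.226, 0.001]
wrist_force: [0.5, -0.3, -4.8]
finger_gap: 15.4
gripper_force: 45.0
```

>>> play_rows:
  rows: [1.2, 0, -1.5, 0, -0.03, 1.2, 0, -3, 0, -0.06, 1.2, 0, -4, 0, -0.06, 1.2, 0, -4, 0, -0.06, 1.2, 0, -4, 0, -0.06, 1.2, 0, -4, 0, -0.06, 1.2, 0, -4, 0, -0.06, 1.2, 0, -4, 0, -0.06, 1.2, 0, -2.5, 0, -0.06, 1.2, 0, -1, 0, 0]

```text
clock: 17.95
eef_pos: [499.5, -122.2, 242.8]
eef_rot: [-2.708, -1.591, 0.002]
wrist_force: [-0.2, 0.7, -4.0]
finger_gap: 15.4
gripper_force: 45.0
```

Run:
```python
from h import *
import pickle
D={n:snap(n) for n in('top','side','wrist')};pickle.dump(D,open('w6.pkl','wb'));s=robot.sense();print(s['eef_pos'],s['eef_rot'],s['finger_gap'])
b=lambda im,y,x,h,w,f:cv2.resize(cv2.cvtColor(im[y:y+h,x:x+w],cv2.COLOR_RGB2BGR),(w*f,h*f),interpolation=cv2.INTER_CUBIC)
for n,X in(('top',[600,-122,190]),('side',[600,-122,190])):print(n,proj(D[n],X))
S=b(D['side']['image'],100,200,75,100,4);T=b(D['top']['image'],115,300,75,100,4)
W=cv2.resize(cv2.cvtColor(D['wrist']['image'],cv2.COLOR_RGB2BGR),(400,300))
cv2.imwrite('pics/w6.png',np.vstack([np.hstack([S,T]),np.hstack([W,W*0])]))
```

```text
[ 499.97650926 -120.55712487  243.12774537] [-2.70613606e+00 -1.59402825e+00  7.96811149e-04] 15.458439445863482
top [343.08374574 175.0646598 ]
side [258.0018117  129.51939318]
```

View pics/w6.png

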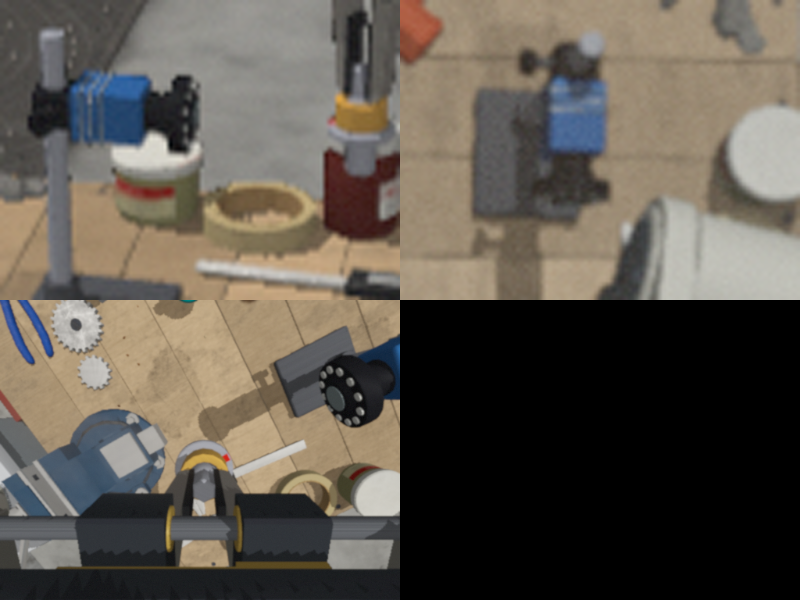

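The wrist view shows the lens ring with LED dots around (352,390) and the flange with its red mark at (226,458). Side view: spacer on the shoulder, spindle upright. I'll fit the camera pose numerically.

Run:
```python
from h import *
import pickle
D=pickle.load(open('w6.pkl','rb'));w=D['wrist']
g=cv2.cvtColor(w['image'],cv2.COLOR_RGB2GRAY)
sub=g[60:172,400:500]
f=4;big=cv2.resize(sub,None,fx=f,fy=f,interpolation=cv2.INTER_CUBIC)
th=cv2.morphologyEx(big,cv2.MORPH_TOPHAT,cv2.getStructuringElement(cv2.MORPH_ELLIPSE,(41,41)))
n,l,s,c=cv2.connectedComponentsWithStats((th>70).astype(np.uint8))
print([( (c[i]/f+[400,60]-.375).round(1).tolist(),int(s[i,4]),int(th[l==i].max())) for i in range(1,n) if s[i,4]>30])
h=cv2.cvtColor(w['image'],cv2.COLOR_RGB2HSV)
red=((h[...,0]<8)|(h[...,0]>172))&(h[...,1]>140)
n,l,s,c=cv2.connectedComponentsWithStats(red.astype(np.uint8));print('red',[(s[i].tolist(),c[i].round(1).tolist()) for i in range(1,n) if s[i,4]>8])
print(proj(w,[628,-122,190]),proj(w,[527,-122,190]),proj(w,[500,-121.5,194]))
```

```text
[([422.2, 88.6], 642, 112), ([435.8, 90.7], 377, 124), ([414.2, 95.2], 572, 114), ([449.9, 103.3], 337, 111), ([412.7, 107.4], 150, 85), ([460.3, 123.5], 392, 135), ([463.1, 142.3], 451, 152), ([434.7, 149.3], 60, 82), ([456.1, 153.6], 654, 111), ([445.8, 155.3], 460, 111)]
red [([0, 120, 8, 9, 28], [2.5, 123.9]), ([285, 198, 9, 9, 46], [289.2, 201.9]), ([447, 213, 37, 18, 163], [460.8, 219.8])]
[425.14362794 129.57013201] [293.09153525 199.19554597] [259.95539944 217.6834485 ]
```

Run:
```python
from h import *
import pickle
D=pickle.load(open('w6.pkl','rb'));w=D['wrist'];d=D['top'];s=D['side']
L=np.array([[422.2,88.6],[435.8,90.7],[414.2,95.2],[449.9,103.3],[412.7,107.4],[460.3,123.5],[463.1,142.3],[456.1,153.6],[445.8,155.3]])
def c3(x,y,psi,r,n=120):
    a=np.linspace(0,2*np.pi,n,endpoint=False);t=np.array([-np.sin(psi),np.cos(psi),0])
    return np.array([x,y,190])+r*(np.cos(a)[:,None]*t+np.sin(a)[:,None]*[0,0,1])
def f(v):
    q=np.array([proj(w,X) for X in c3(*v)])
    dd=np.linalg.norm(L[:,None]-q[None],axis=2);return dd.min(1)
for rr in ([635,-122,0,25],[635,-122,.05,23]):
    r=least_squares(f,rr,loss='soft_l1',diff_step=1e-4);print(r.x.round(3),f(r.x).round(1))
# fixed psi=0
print('lens glass',ray(w,336*1.28,100*1.28,190).round(1))
# dark lens glass: gray disc within ring
g=cv2.cvtColor(w['image'],cv2.COLOR_RGB2GRAY);print(g[100:156:3,410:470:3])
# mark
p=np.array([289.2,201.9]);print('red on z194 plane',ray(w,*p,193).round(1))
```

```text
[ 6.35761e+02 -1.21046e+02 -2.80000e-02  2.47980e+01] [0.4 0.1 0.5 0.2 0.2 0.9 0.5 0.5 0.4]
[ 6.35566e+02 -1.21152e+02 -3.70000e-02  2.49270e+01] [0.4 0.1 0.5 0.3 0.2 0.6 0.7 0.6 0.4]
lens glass [ 631.3 -122.6  190. ]
[[ 12  63  54  14  16  14  15  12  11  16  15  31  91 132  25  27  34  36
   33  36]
 [ 47  24   9  13  14  15  18  20  19  12  16  66  98 127  98  19  29  38
   38  37]
 [107 114  19  12  14  17  12  19  19  16  13  46  98 108 120  20  20  37
   41  39]
 [ 99 127  34  18  19  20  12  16  21  21  19  19  71  89  60  16  16  27
   40  38]
 [ 63  78  16  41  66  67  66  26  16  22  20  18  19  15  10  16  12  21
   37  38]
 [ 54  11  15  62  64  66  65  81  33  16  19  23  22  13  13  10  11  12
   31  37]
 [ 71  25  21  65  65  67  66  68  90  19  18  22  20  19  13  34  64  15
   20  33]
 [ 91 104  40  64  66  67  66  66  70  88  14  20  24  20  36  97 123 113
   12  28]
 [ 92  98  62  58  65  65  66  67  64 104  27  16  18  20  30  97 100 184
   38  21]
 [ 90  93  68  42  65  64  67  66  65  74  55  16  18  18  16  70  97 138
   29  23]
 [ 93  92  37  18  65  66  64  65  65  65  73  11  16  17  16  16  34  26
   15  18]
 [ 91  83  78  18  34  63  65  66  66  64  77  18  11  15  15  15  10  13
   12  13]
 [103 140 147  95  61  48  64  66  65  65  63  18  14  18  19  16  24  33
   14  11]
 [153 150 145 133  95  61  45  64  66  66  30  17  15  19  16  43  99 129
   69  13]
 [146 152 149 147 119  71  14  25  36  26  12  18  14  11  11  41  97 106
  191  21]
 [144 144 149 146 143  69  16  28  24  14  14  19  12  14  17  18  84  98
  168  25]
 [145 144 146 143 145 137  49  97 122  30  18   6  13  13  17  32  16  36
   36  12]
 [149 146 144 147 147 149 106  96 114  77  19  46  32  23  91 116  80  16
    9  16]
 [145 145 148 148 152 151 132 134 101  37  41  99 127  34  86  98 133  28
   16  18]]
red on z194 plane [ 523.7 -121.5  193. ]
```

Run:
```python
from h import *
import pickle
D=pickle.load(open('w6.pkl','rb'));w=D['wrist']
g=cv2.cvtColor(w['image'],cv2.COLOR_RGB2GRAY)
def lines(dd,x0,y0,x1,y1,z,ml):
    g=cv2.cvtColor(dd['image'],cv2.COLOR_RGB2GRAY)[y0:y1,x0:x1]
    for a in cv2.createLineSegmentDetector().detect(g)[0][:,0]:
        p=a[:2]+[x0,y0];q=a[2:]+[x0,y0]
        if np.linalg.norm(p-q)<ml: continue
        P,Q=ray(dd,*p,z),ray(dd,*q,z);t=np.degrees(np.arctan2(Q[1]-P[1],Q[0]-P[0]))
        print(p.round(),q.round(),P[:2].round(),Q[:2].round(),round((t+45)%90-45,2))
print('wrist');lines(w,345,20,460,155,12,18)
d=pickle.load(open('d0.pkl','rb'))['top'];print('top');lines(d,310,130,350,175,12,10)
m=((g>55)&(g<80)).astype(np.uint8);m[:, :412]=0;m[:108]=0;m[145:]=0;m[:,448:]=0
m=cv2.morphologyEx(m,cv2.MORPH_OPEN,np.ones((3,3),np.uint8))
n,l,s,c=cv2.connectedComponentsWithStats(m);i=1+np.argmax(s[1:,4]);print('glass',s[i],c[i],ray(w,*c[i],190).round(1))
# TCP-to-image consistency: project hex/flange etc: fit flange rim extents unavailable; print mark dir
```

```text
wrist
[443. 131.] [433. 112.] [ 732. -187.] [ 729. -158.] 6.25
[345.  81.] [442.  31.] [648. -71.] [773. -76.] -2.31
[414. 134.] [380. 150.] [ 699. -173.] [ 652. -171.] -2.47
[399.  92.] [428.  72.] [ 702. -115.] [ 741. -111.] 4.98
[409. 103.] [390. 112.] [ 707. -134.] [ 682. -132.] -3.98
[375. 147.] [349.  83.] [ 648. -163.] [652. -75.] -2.39
[443.  32.] [454.  66.] [774. -77.] [ 772. -119.] -2.07
[376.  21.] [390.  55.] [708. -27.] [708. -71.] -0.15
[387.  57.] [372.  20.] [705. -71.] [705. -25.] -0.1
[353.  80.] [361.  99.] [658. -74.] [ 656. -100.] -2.81
[369. 105.] [390.  94.] [ 662. -111.] [ 690. -111.] -1.0
[373. 128.] [380. 147.] [ 655. -140.] [ 654. -167.] -2.07
top
[317. 168.] [318. 137.] [654. -68.] [772. -72.] -1.85
[343. 171.] [319. 169.] [ 644. -165.] [650. -77.] -3.97
[338. 152.] [348. 152.] [ 715. -147.] [ 718. -184.] 3.86
[321. 137.] [333. 137.] [773. -83.] [ 773. -130.] -0.5
[328. 167.] [329. 149.] [ 660. -111.] [ 725. -112.] -1.43
glass [419 111  22  30 430] [428.58837209 125.85581395] [ 630.9 -120.8  190. ]
```

Plank lines check the wrist yaw (-0.1°), and the camera foot edges give a camera yaw of about -2.3°. Lens is at about (629,-120.6), so the spindle axis goes to about (502,-115.5) with a turn of -0.058.

>>> play_rows:
  rows: [1.2, 0.1, 0.2, 0.07, -0.03, 1.2, 0.06, 0.3, 0, -0.028, 1.2, 0, 0, 0, 0, 1.2, 0, 0, 0, 0, 1.2, 0, 0, 0, 0, 1.2, 0, 0, 0, 0, 1.2, 0, 0, 0, 0, 1.2, 0, 0, 0, 0, 1.2, 0, 0, 0, 0, 1.2, 0, 0, 0, 0]

```text
clock: 19.35
eef_pos: [502.0, -115.6, 244.3]
eef_rot: [-2.752, -1.515, 0.0]
wrist_force: [-0.3, 0.1, -4.4]
finger_gap: 15.5
gripper_force: 45.0
```

Run:
```python
from h import *
D={n:snap(n) for n in('side','wrist')};w=D['wrist'];s=robot.sense();print(s['eef_pos'],2*np.degrees(np.arctan2(s['eef_rot'][1],s['eef_rot'][0]))%180-90,s['finger_gap'],s['wrist_force'])
def reds(dd,x0,y0,x1,y1):
    h=cv2.cvtColor(dd['image'],cv2.COLOR_RGB2HSV);m=((h[...,0]<8)|(h[...,0]>172))&(h[...,1]>140)
    n,l,st,c=cv2.connectedComponentsWithStats(m.astype(np.uint8))
    return [(st[i].tolist(),c[i].round(1).tolist()) for i in range(1,n) if st[i,4]>3 and x0<c[i][0]<x1 and y0<c[i][1]<y1]
print('wrist',reds(w,250,170,340,240),'side',reds(D['side'],270,110,300,150))
print('side mark expected',proj(D['side'],[529,-116.6,190]))
# brass extents in wrist and side -> spacer pose
for n,box in(('wrist',(215,170,310,260)),('side',(270,95,310,150))):
    dd=D[n];h=cv2.cvtColor(dd['image'],cv2.COLOR_RGB2HSV)
    m=((h[...,0]>12)&(h[...,0]<28)&(h[...,1]>130)).astype(np.uint8)
    x0,y0,x1,y1=box;z=np.zeros_like(m);z[y0:y1,x0:x1]=m[y0:y1,x0:x1]
    k,l,st,c=cv2.connectedComponentsWithStats(z);i=1+np.argmax(st[1:,4]);x,y,ww,hh,a=st[i]
    print(n,'brass obs',[x-.5,x+ww-.5,y-.5,y+hh-.5],a,'model',ext(dd,np.r_[circ([502.1,-115.5,194],21),circ([502.1,-115.5,216],21)]).round(1))
# predicted red region in wrist (top stripe r21..27 + rim)
n=np.array([.9992,-.04,0]);t=np.array([.04,.9992,0]);A=np.array([502.1,-115.5,0])
P=[A+n*r+t*y+[0,0,194] for r in(22.5,27) for y in(-3.5,3.5)]+[A+n*27+t*y+[0,0,186] for y in(-3.5,3.5)]
print('pred red',[proj(w,p).round(1).tolist() for p in P])
```

```text
[ 502.04666795 -115.55890138  244.27487703] -32.315989274327706 15.386354452443165 [-0.29371703  0.68244734 -4.10438536]
wrist [([285, 198, 9, 9, 46], [289.2, 201.9])] side [([281, 138, 19, 21, 190], [288.3, 148.7])]
side mark expected [280.32817147 131.85310094]
wrist brass obs [np.float64(231.5), np.float64(290.5), np.float64(190.5), np.float64(218.5)] 901 model [227.  291.9 188.6 257.7]
side brass obs [np.float64(282.5), np.float64(294.5), np.float64(123.5), np.float64(132.5)] 79 model [282.2 296.1 122.2 134.2]
pred red [[289.3, 206.1], [284.6, 197.9], [294.8, 203.0], [290.1, 194.8], [293.6, 200.1], [289.0, 192.1]]
```

Run:
```python
from h import *
w=snap('wrist');h=cv2.cvtColor(w['image'],cv2.COLOR_RGB2HSV);S=cv2.GaussianBlur(h[...,1],(3,3),0).astype(np.float32)
def hull(x,y):
    P=np.r_[circ([x,y,194],27),circ([x,y,186],27)];return cv2.convexHull(np.array([proj(w,p) for p in P],np.float32))
c0=proj(w,[502,-115.5,190]);pts=[];dbg=[]
for a in np.radians(np.arange(-165,-14,5)):
    r=np.arange(48,26,-.25);u=c0[0]+r*np.cos(a);v=c0[1]+r*np.sin(a)
    p=cv2.remap(S,u.astype(np.float32)[None],v.astype(np.float32)[None],cv2.INTER_LINEAR)[0]
    i=np.argmax(p<48)
    if p[0]>60 and i>0: pts.append((u[i],v[i]));dbg.append((int(np.degrees(a)),float(r[i]),round(cv2.pointPolygonTest(hull(502,-115.5),(float(u[i]),float(v[i])),True),1)))
print(dbg)
f=lambda q:np.array([cv2.pointPolygonTest(hull(*q),(float(a),float(b)),True) for a,b in pts])
r=least_squares(f,[502,-115.5],loss='soft_l1',diff_step=1e-3);print(r.x,f(r.x).round(1))
```

```text
[(-160, 35.75, 1.3), (-155, 36.0, 0.9), (-150, 36.0, 1.0), (-145, 36.0, 1.1), (-140, 36.0, 1.2), (-135, 36.0, 1.2), (-130, 36.25, 1.0), (-125, 36.0, 1.2), (-119, 36.25, 1.0), (-115, 36.0, 1.2), (-110, 36.25, 0.9), (-105, 36.25, 0.9), (-100, 36.5, 0.7), (-95, 36.5, 0.7), (-90, 36.75, 0.4), (-85, 37.0, 0.2), (-80, 37.25, -0.1), (-75, 37.25, -0.1), (-70, 37.5, -0.3), (-65, 37.5, -0.3), (-59, 37.75, -0.6), (-55, 37.75, -0.5), (-50, 37.75, -0.6), (-45, 38.25, -1.1), (-40, 38.25, -1.1), (-35, 38.0, -0.9), (-14, 38.75, -1.7)]
[ 502.75443138 -116.21066796] [-0.2 -0.5 -0.3 -0.2 -0.1  0.  -0.2  0.2  0.   0.4  0.2  0.3  0.1  0.2
  0.1 -0.  -0.1 -0.  -0.1  0.  -0.1  0.   0.1 -0.3 -0.2  0.1 -0.4]
```

>>> play_rows:
  rows: [1.2, -0.06, 0.07, -0.04, 0, 1.2, 0, 0, 0, 0, 1.2, 0, 0, 0, 0, 1.2, 0, 0, 0, 0, 1.2, 0, 0, 0, 0, 1.2, 0, 0, 0, 0, 1.2, 0, 0, 0, 0, 1.2, 0, 0, 0, 0, 1.2, 0, 0, 0, 0, 1.2, 0, 0, 0, 0]

```text
clock: 20.75
eef_pos: [501.5, -114.9, 243.9]
eef_rot: [2.752, 1.516, 0.0]
wrist_force: [-0.4, -0.0, -3.6]
finger_gap: 15.6
gripper_force: 45.0
```

```bash
python3 -c "
from h import *
s=robot.sense();print(s['eef_pos'],s['finger_gap']);print(robot.hand_in())"
```

```text
[ 501.49077864 -114.85983874  243.9210924 ] 15.619841515187415
the job is handed in; nothing more can be done
None
```

I handed the job in at about 21 s: the spacer was lowered onto the shoulder and released, and the arm is holding the spindle upright with its red mark facing the lens, within about 1–2 mm of the focus point by my measurements; the hand-in returned no verdict.

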